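# Set the centre stone in a mosaic trivet and hold the clamp press down on it

### The job

Pluck the larger of the two round stones from the pocket tray and seat it flat, same way up, in the round gap in the middle of the mosaic trivet that lies on the little clamp press. Then swing the press lever over, against its spring, all the way down to its stop so that the rubber foot clamps the stone, and finish while still holding the lever down there: do not let go of it. Leave the other stones in their pockets and do not disturb the bottle, bowl, nippers and finished coaster.

Things in the scene. Friction and masses are not known exactly. Their poses are not given: they have to be found in the camera images.
- disc: The stone to set: a flat round disc of pale marble, 24 mm diameter, 14 mm thick, about 17 g, the larger of the two round stones in the tray (which pocket varies). Origin: centre of its underside; z along its axis, up.
- tray: Wooden pocket tray, 120 mm (its x) by 174 mm (its y), 12 mm high, fixed. Six square pockets 38 mm wide, 5 mm deep (floors 7 mm above the table), centred at x = -27 or +27 mm and y = -54, 0 or +54 mm in its frame; one (+27, +54) is empty. Stones stand 9 mm out of the pockets. Origin: centre of its underside.
- small_disc: Another stone in the tray, to be left in its pocket: round, 16 mm diameter, 14 mm thick. Origin: centre of its underside.
- square_stone: Another stone in the tray, to be left: 22 x 22 mm, 14 mm thick. Origin: centre of its underside.
- oblong_stone: Another stone in the tray, to be left: 30 x 16 mm, 14 mm thick. Origin: centre of its underside.
- narrow_stone: Another stone in the tray, to be left: 26 x 11 mm, 14 mm thick. Origin: centre of its underside.
- press: The fixed clamp press: grey bed plate 14 mm thick, 130 mm wide, from 60 mm before the gap to 195 mm behind it, carrying the trivet, the lever's yoke and the stops. Origin: on the table right under the trivet's gap; +x points from the gap to the lever's pivot, y lies along the pivot pin, z is up.
- seat (a point): Centre of the floor of the round gap in the trivet, 20 mm above the table; axes as the press's. The gap is 28 mm in diameter, 6 mm deep, with a 1 mm chamfer. The trivet round it is flat, 100 x 100 mm, its top 26 mm above the table, fixed in the press.
- lever_pivot (a point): Middle of the lever's pivot pin: 135 mm from the gap along the press's +x, 65 mm above the table, between two cheeks 46 mm wide (along x), 46 mm over their outsides, 78 mm high. Same axes as the press.
- lever: The lever, a steel bar 22 mm wide, 16 mm thick. Origin: on the pivot pin's axis. -x points out along the bar to the grip, y along the pin, z out of its top face. At rest it stands upright (0.03 rad short of vertical, leaning towards the trivet). It swings 1.54 rad over the trivet, towards the press's -x, down to a screw stop where it is level and its z is vertical.
- grip (a point): Middle of the round black grip, on its axis, 205 mm from the pivot; it spans 165 to 245 mm from the pivot, 23 to 27 mm in diameter. Upright its end is 310 mm above the table; down, its axis is 65 mm above. A spring swings the lever back upright when let go: holding it takes about 2 N at the grip near upright and 10 to 14 N at the stop, the foot's push included.
- foot: Round rubber-faced foot, 26 mm in diameter, on a spring spindle under the lever, 135 mm from the pivot. Origin: centre of its face. It meets a seated disc 0.02 rad before the stop and gives 3 mm by the stop (about 8 N); it gives 7 mm at most, so the lever stops short on a stone not in the gap. At rest it is 97 mm behind the gap, 200 mm above the table.
- glue_bottle: White bottle with a red cap, 60 mm diameter, 170 mm high, loose, beyond the tray and press. Leave it. Origin: centre of its underside.
- stone_bowl: White bowl of stone chips, 104 mm rim diameter, 40 mm high, loose, beyond the tray. Leave it. Origin: centre of its underside.
- nippers: Wheeled nippers with red handles, 155 mm long and 22 mm high, lying loose on the left. Leave them. Origin: under the rivet, on the table top.
- coaster: Finished round mosaic coaster, 96 mm diameter, 13 mm thick, loose, lying on the left. Leave it. Origin: centre of its underside.
Not all that is in view belongs to the job. Several things have the shape of the tray; the one meant has the colours described above.

How it is judged:
By the outcome, as a careful person would: the job done as asked, in the order asked, and still so for the second after the job is handed in, while the arm keeps its last pose, push and grip.
It also fails if it takes over 51 s, if anything falls off the work surface, if the arm or the gripper's body presses on something with over 40 N, if the wrist force passes 120 N, or if a joint passes its speed limit or range.

### The arm

A 6-joint arm with a two-finger parallel gripper is mounted at the origin on the work surface. World frame = base frame: x ahead of the robot, y to its left, z up, the work surface at z = 0. Lengths are in m, angles in rad, forces in N, time in s.
With the tool pointing down it reaches from about 0.25 to 0.775 m from the base axis. Payload 4 kg.
Tool frame: the origin (TCP) lies midway between the tips of the shut fingers; the grasp point (between the pads) lies 19 mm behind it; z points along the fingers, y is the line along which they close (so a half turn about z gives the same grasp; the last joint's range is limited). The gripper opens to 94 mm and grips with 3 to 60 N. Pads are 16 mm wide; open, the fingers measure 119 mm over their backs; the gripper's body (75 mm by 177 mm) begins 78 mm behind the grasp point.
Start: joints at [1.041, 0.087, 1.371, -0, 1.684, -0.103], TCP at [0.228, 0.501, 0.206] pointing down, gripper open.
Joint ranges: [-3.1, 3.1], [-0.76, 2.03], [0.27, 2.55], [-1.08, 4.22], [0.17, 2.65], [-2.57, 2.57]. Speed limits (rad/s): [2.79, 2.79, 3.14, 3.14, 3.14, 3.14].

### API

Orientations are given as [roll, pitch, yaw] about the fixed x, y, z axes, in that order (R = Rz(yaw) Ry(pitch) Rx(roll)).
In Python, from bench import get_obs, snapshot, close_job gives the robot as it stands. The module is installed in compiled form; this text tells all that it offers.
- The arm moves only by the tool drive_tool, never from a script. Its argument "commands" is a list of rows, each a list of 6 numbers: the shift along the tool's x, y, z in units of 0.04 m (1.0 is 0.04 m), then the turn, a rotation vector about the tool's x, y, z in units of 0.1 rad (1.0 is 0.1 rad). In form: [[dx, dy, dz, wx, wy, wz], ...]. A call has 1 to 20 rows; each row shifts and turns the commanded pose from where the row before left it, along the tool's axes as they then stand; what a row does not reach is not made up. A row lasts 1/8 s, in which the tool goes at most 62.5 mm and 10.7 degrees, less where a joint would pass 70% of its speed; a pose out of reach is approached as far as the arm can. A call with a number of a shift or a turn outside -1 to 1 is refused whole. A call with a gripper value outside its range is refused whole. "gripper" is the closure, from 0 (fully open) to 1 (shut), set as the call begins (left out, the last holds). The fingers move at their own pace and stop on an object; the grip force is fixed at half the most. Time passes only in rows, so rows that do not move let the fingers close. It gives the time, the measured TCP pose, the force, the opening and the grip force at its end, in the units of the state.
- get_obs(): the state, without advancing time (a new reading comes with each control period).
- snapshot(name): name is "side" or "top" or "wrist"; returns a dict with "image" (384x512x3 uint8, blue, green, red), "range_z" (384x512 float32, m along the optical axis (not along the pixel's ray), 0 where there is no reading), "fx", "fy", "cx", "cy" (pixels), "rvec" (rotation vector, rad) and "tvec" (3), from world to camera coordinates, as OpenCV has them. Camera axes: x right, y down, z forward; pixel columns grow to the right and rows downward; lengths in m; the calibration is good to about 2 mm. A picture is of the moment at which its call begins.
- close_job(): hands the job in; it is judged then, once.
The state is a dict: "time": time; "joint_positions": joint angles; "qvel": joint speeds; "joint_torque": joint torques, N m; "tool_pos": TCP position; "ee_rot": TCP orientation; "wrist_force": force on the tool from outside, world axes, zero at the start; "wrist_torque": the same for the moment, N m; "width": finger opening in m; "finger_force": force on a finger pad.
Only numpy, scipy, OpenCV 4.12 (cv2) and the standard library are available. Lean on these libraries where they do the work, as an engineer would, in place of code of your own. Each camera call takes 0.05 s, during which the arm holds its last target. There are 200 camera calls.

## Working session

There is one attempt and no reset: what is moved stays moved. The work goes in short steps, Python scripts to look and compute and a tool call to move; the robot and the scene stay as the last step left them, time stands still between calls to the robot, and variables do not carry over. Pictures are saved under pics/ and viewed, at most 10 in all, crops included, and the job is handed in when it is done.

Besides the shell and the picture viewer there is one more tool, called after "Call:" by a JSON object that holds its "name" and its "arguments". drive_tool: Moves the arm, as the interface text tells. Its arguments: {"type":"object","properties":{"commands":{"type":"array"},"gripper":{"type":"number"}},"required":["commands"]}

```bash
mkdir -p pics; cat > h.py <<'E'
import numpy as np, cv2, pickle
from bench import get_obs, snapshot, close_job
from scipy.spatial.transform import Rotation as R
def cam(s):
    Rm=cv2.Rodrigues(np.array(s["rvec"],float))[0]; t=np.array(s["tvec"],float).ravel()
    return Rm,-Rm.T@t
def ray(s,u,v):
    Rm,c=cam(s); d=Rm.T@np.array([(u-s["cx"])/s["fx"],(v-s["cy"])/s["fy"],1.]); return c,d
def onplane(s,u,v,z):
    c,d=ray(s,u,v); return c+d*(z-c[2])/d[2]
def cloud(s):
    Rm,c=cam(s); v,u=np.mgrid[0:384,0:512]; z=s["range_z"]
    p=np.stack([(u-s["cx"])/s["fx"]*z,(v-s["cy"])/s["fy"]*z,z],-1)
    return p@Rm+c
def save(s,n): pickle.dump(s,open(n,'wb'))
def load(n): return pickle.load(open(n,'rb'))
E
python3 - <<'E'
from h import *
o=get_obs(); print(o)
ims=[]
for n in("top","side","wrist"):
    s=snapshot(n); save(s,n+'0.pkl'); ims.append(s["image"]); print(n,cam(s)[1],s["fx"],(s["range_z"]>0).mean())
    cv2.imwrite(f'pics/{n}0.png',s["image"])
E
```

```text
{'time': 0.0, 'joint_positions': array([ 1.04092536e+00,  8.79300419e-02,  1.37224756e+00, -4.31970294e-06,
        1.68359373e+00, -1.03106655e-01]), 'qvel': array([ 1.60779150e-03,  1.09169814e-06,  1.94687424e-04, -2.59351210e-05,
       -8.85524962e-04, -8.33382352e-04]), 'joint_torque': array([ 4.85891560e-04, -3.40182531e+01, -3.02428114e+01,  7.19439215e-02,
        3.28710792e-02, -1.48907866e-04]), 'tool_pos': array([0.22738982, 0.50018967, 0.20432122]), 'ee_rot': array([-3.13942510e+00, -2.19967672e-04,  2.71482762e+00]), 'wrist_force': array([ 0.41190731, -0.44511746, -0.04370738]), 'wrist_torque': array([-0.03711198, -0.02052054, -0.03027475]), 'finger_force': 0.0, 'width': 0.09366501211542715}
top [ 0.43486405 -0.01481286  1.49685489] 384.12821647611594 0.99578857421875
side [-0.27022368 -1.05596063  1.05622586] 483.1106059467551 0.9939982096354166
wrist [0.15177013 0.5342085  0.38333329] 305.7164827925699 0.9961446126302084
```

```bash
sleep 0; ls pics
```

```text
side0.png
top0.png
wrist0.png
```

View pics/top0.png

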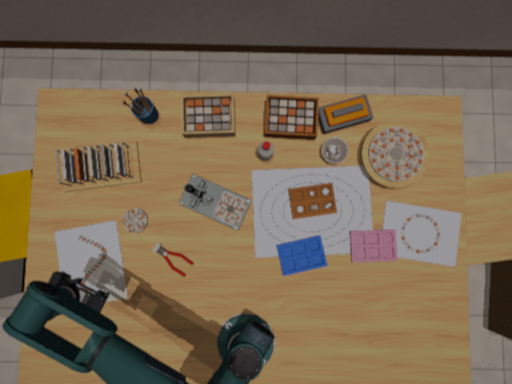

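View pics/side0.png

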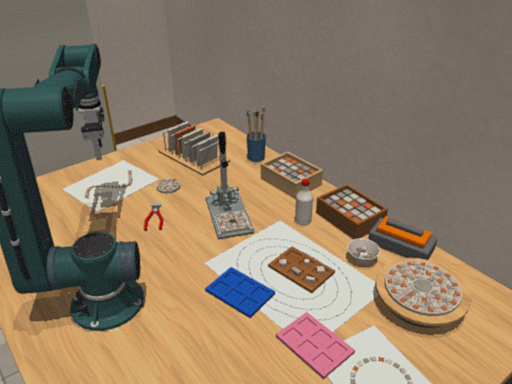

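Top view: the wooden tray is at (312,201). Blue (302,255) and pink (373,245) trays have the same shape but the wrong colour. The press is at (215,203) with the gap near (233,208), and the lever stands upright near (195,188). Next, close crops.

```bash
python3 - <<'E'
from h import *
t=load('top0.pkl'); s=load('side0.pkl')
a=cv2.resize(t["image"][175:227,280:345],None,fx=6,fy=6,interpolation=cv2.INTER_CUBIC)
b=cv2.resize(t["image"][170:232,175:255],None,fx=4.8,fy=4.8,interpolation=cv2.INTER_CUBIC)
c=cv2.resize(s["image"][240:295,260:340],None,fx=4.8,fy=4.8,interpolation=cv2.INTER_CUBIC)
W=np.zeros((600,800,3),np.uint8); W[:312,:390]=a; W[:297,400:784]=b[:297,:384]; W[320:584,:384]=c
cv2.imwrite('pics/c1.png',W)
for n,k in((t,'top'),(s,'side')):
    hsv=cv2.cvtColor(n["image"],cv2.COLOR_BGR2HSV); P=cloud(n)
    # brown tray
    for (u,v) in ([(312,201),(290,255),(234,208),(253,170)] if k=='top' else [(300,268),(231,215)]): print(k,u,v,hsv[v,u],P[v,u].round(4))
E
```

```text
top 312 201 [ 13 173 122] [ 0.5369 -0.2493  0.0092]
top 290 255 [109 180 143] [ 0.3282 -0.1653  0.0113]
top 234 208 [ 13  61 118] [0.5037 0.0521 0.0267]
top 253 170 [ 11  31 155] [ 0.6554 -0.0182  0.0021]
side 300 268 [ 14 186 130] [ 0.5326 -0.254   0.0132]
side 231 215 [ 16  38 175] [0.5153 0.0909 0.0277]
```

View pics/c1.png

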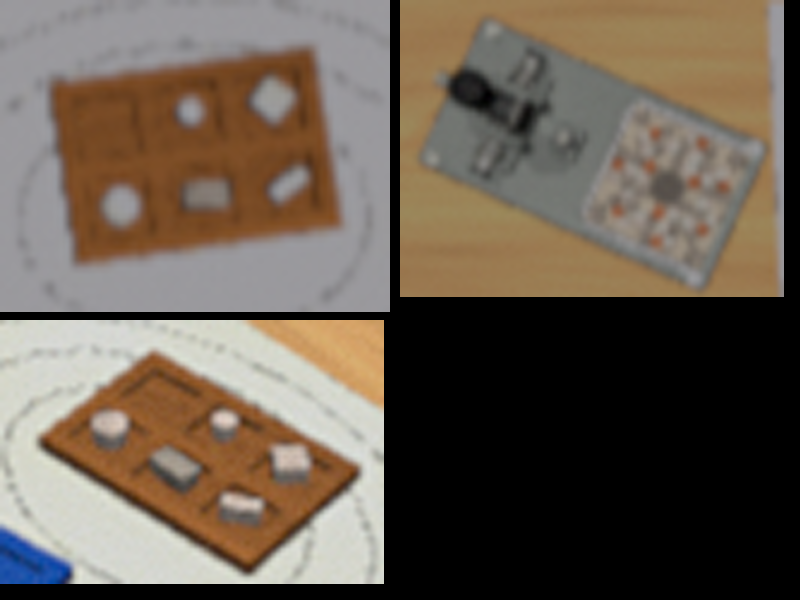

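Crop: the two round stones are the larger at top px (300,209), in the near-left pocket beside the empty one, and the smaller at (312,193). The square (325,191), oblong (314,207) and narrow (328,206) stones are not round. The trivet gap is at top px (231,209). Choice: the one at (300,209).

```bash
python3 - <<'E'
from h import *
t=load('top0.pkl'); s=load('side0.pkl')
def blob(s,m,box):
    x0,y0,x1,y1=box; k=np.zeros_like(m); k[y0:y1,x0:x1]=m[y0:y1,x0:x1]
    n,l,st,c=cv2.connectedComponentsWithStats(k); i=1+np.argmax(st[1:,4]); return c[i],st[i,4],l==i
def tri(u1,u2):
    c1,d1=ray(t,*u1); c2,d2=ray(s,*u2)
    A=np.stack([d1,-d2],1); x=np.linalg.lstsq(A,c2-c1,rcond=None)[0]
    a=c1+x[0]*d1;b=c2+x[1]*d2; return (a+b)/2,np.linalg.norm(a-b)
ht=cv2.cvtColor(t["image"],cv2.COLOR_BGR2HSV); hs=cv2.cvtColor(s["image"],cv2.COLOR_BGR2HSV)
mt=((ht[...,1]<90)).astype(np.uint8); c,a,_=blob(t,mt,(295,203,307,216)); print('disc top',c,a,onplane(t,*c,0.021))
P=cloud(s)
u0,v0=260+110/4.8,240+(420-320)/4.8+0.0
print('side disc top centre approx',u0,v0,onplane(s,u0,v0,.021),tri(c,(u0,v0)))
# tray rectangle
m=((ht[...,1]>150)&(ht[...,0]<20)).astype(np.uint8); k=np.zeros_like(m);k[178:222,284:342]=m[178:222,284:342]
k=cv2.morphologyEx(k,cv2.MORPH_CLOSE,np.ones((9,9),np.uint8))
cs=max(cv2.findContours(k,0,2)[0],key=cv2.contourArea)
pts=np.array([onplane(t,*p[0],.012)[:2] for p in cs],np.float32); r=cv2.minAreaRect(pts*1000);print('tray',r)
# press plate
P=cloud(t)
m=((P[...,2]>.009)&(P[...,0]>.4)&(P[...,0]<.66)&(P[...,1]>0)&(P[...,1]<.26))
hue=((ht[...,1]<70)).astype(np.uint8); k=np.zeros_like(hue);k[165:235,170:260]=m[165:235,170:260]
cs=max(cv2.findContours(k,0,2)[0],key=cv2.contourArea)
pts=np.array([onplane(t,*p[0],.014)[:2] for p in cs],np.float32); r=cv2.minAreaRect(pts*1000);print('plate',r)
# gap: dark grey blob
g=((ht[...,2]<135)&(ht[...,1]<75)).astype(np.uint8); c,a,_=blob(t,g,(223,202,239,217)); print('gap',c,a,onplane(t,*c,.020),onplane(t,*c,.026))
# lever points high
q=P[165:235,170:260].reshape(-1,3); h=q[q[:,2]>.15]; print('lever',h[h[:,2].argmax()],np.median(h[h[:,2]>.29],0), len(h))
E
```

```text
disc top [299.75609756 209.        ] 41 [ 0.5044533  -0.20045667  0.021     ]
side disc top centre approx 282.9166666666667 260.8333333333333 [ 0.5065904 -0.2020623  0.021    ] (array([ 0.50552823, -0.20127875,  0.02085284]), np.float64(0.002656163778320382))
tray ((538.5286865234375, -248.87303161621094), (109.657958984375, 167.10816955566406), 9.144415855407715)
plate ((532.5364379882812, 134.58071899414062), (268.7795715332031, 129.50006103515625), 66.53263092041016)
gap [230.3125  209.03125] 96 [0.49983603 0.066448   0.02      ] [0.49957207 0.06611786 0.026     ]
lever [ 0.43486405 -0.01481286  1.49685489] [0.54708757 0.17736678 0.30941639] 162
```

```bash
python3 - <<'E'
from h import *
t=load('top0.pkl'); s=load('side0.pkl'); w=load('wrist0.pkl')
W=np.zeros((600,800,3),np.uint8)
W[:300,:400]=cv2.resize(t["image"][245:320,50:150],(400,300),interpolation=3)
W[:300,400:]=cv2.resize(s["image"][60:165,55:195],(400,300),interpolation=3)
W[300:,:400]=cv2.resize(w["image"],(400,300))
W[300:,400:]=cv2.resize(s["image"][120:240,180:340],(400,300),interpolation=3)
cv2.imwrite('pics/c2.png',W)
E
```

```text
(no output)
```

View pics/c2.png

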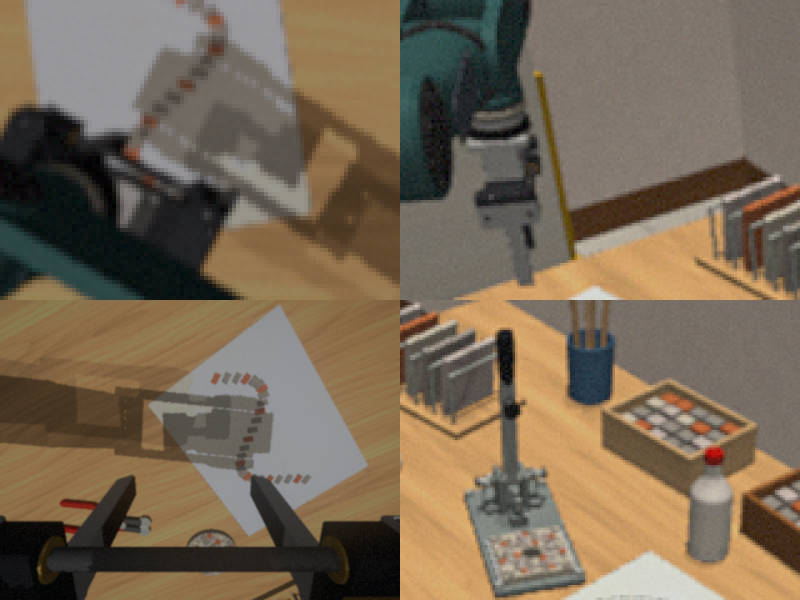

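The wrist camera's housing sits about 83 mm out along tool +x, and the foot stands out from the upright lever. I'll pick and place at 45° to the press (yaw about 111.5°). Next I work out the view pose over the disc.

```bash
cat >> h.py <<'E'
def rowsto(o,goal,yaw=None,n=10):
    Rt=R.from_euler('xyz',o["ee_rot"]); d=np.array(goal)-o["tool_pos"]; out=[]
    dy=0 if yaw is None else (yaw-o["ee_rot"][2]+np.pi)%(2*np.pi)-np.pi
    rv=(Rt.inv()*R.from_euler('xyz',[np.pi,0,o["ee_rot"][2]+dy])).as_rotvec()
    for i in range(n):
        Ri=Rt*R.from_rotvec(rv*i/n); out.append(np.r_[Ri.inv().apply(d/n)/.04, rv/n/.1])
    return np.array(out)
E
python3 - <<'E'
from h import *
w=load('wrist0.pkl'); o=get_obs(); Rm,c=cam(w)
Rt=R.from_euler('xyz',o["ee_rot"]); ct=Rt.inv().apply(c-o["tool_pos"]); ax=Rt.inv().apply(Rm[2]); xx=Rt.inv().apply(Rm[0]); print(ct,ax,xx)
yaw=np.radians(111.5); Rg=R.from_euler('xyz',[np.pi,0,yaw])
h=ct+0*ax
for z in(.15,):
    k=(-ct[2]+z-.021)/ax[2]; off=Rg.apply(ct+ax*k); print(off, 'TCP goal',np.array([.5055,-.2013,0])-off)
    g=np.array([.5055,-.2013,0])-off; g[2]=z
    print(rowsto(o,g,yaw,20).round(2).tolist())
E
```

```text
[ 0.08298264 -0.00077665 -0.17875793] [-2.84578814e-01  7.08586942e-04  9.58652386e-01] [ 7.09388257e-04  9.99999609e-01 -5.28564684e-04]
[ 0.00255894 -0.00799465 -0.129     ] TCP goal [ 0.50294106 -0.19330535  0.129     ]
[[-0.67, -0.65, 0.07, -0.0, 0.0, 0.38], [-0.7, -0.62, 0.07, -0.0, 0.0, 0.38], [-0.72, -0.59, 0.07, -0.0, 0.0, 0.38], [-0.74, -0.56, 0.07, -0.0, 0.0, 0.38], [-0.76, -0.54, 0.07, -0.0, 0.0, 0.38], [-0.78, -0.51, 0.07, -0.0, 0.0, 0.38], [-0.8, -0.48, 0.07, -0.0, 0.0, 0.38], [-0.82, -0.44, 0.07, -0.0, 0.0, 0.38], [-0.84, -0.41, 0.07, -0.0, 0.0, 0.38], [-0.85, -0.38, 0.07, -0.0, 0.0, 0.38], [-0.87, -0.35, 0.07, -0.0, 0.0, 0.38], [-0.88, -0.31, 0.07, -0.0, 0.0, 0.38], [-0.89, -0.28, 0.07, -0.0, 0.0, 0.38], [-0.9, -0.25, 0.07, -0.0, 0.0, 0.38], [-0.91, -0.21, 0.07, -0.0, 0.0, 0.38], [-0.92, -0.18, 0.07, -0.0, 0.0, 0.38], [-0.92, -0.14, 0.07, -0.0, 0.0, 0.38], [-0.93, -0.1, 0.07, -0.0, 0.0, 0.38], [-0.93, -0.07, 0.07, -0.0, 0.0, 0.38], [-0.93, -0.03, 0.07, -0.0, 0.0, 0.38]]
```

```bash
python3 - <<'E'
from h import *
o=get_obs(); print(rowsto(o,[.45,.03,.19],np.radians(111.5),16).round(2).tolist())
E
```

```text
[[-0.62, -0.52, 0.02, -0.0, 0.0, 0.48], [-0.65, -0.49, 0.02, -0.0, 0.0, 0.48], [-0.67, -0.46, 0.02, -0.0, 0.0, 0.48], [-0.69, -0.43, 0.02, -0.0, 0.0, 0.48], [-0.71, -0.4, 0.02, -0.0, 0.0, 0.48], [-0.73, -0.36, 0.02, -0.0, 0.0, 0.48], [-0.74, -0.33, 0.02, -0.0, 0.0, 0.48], [-0.76, -0.29, 0.02, -0.0, 0.0, 0.48], [-0.77, -0.25, 0.02, -0.0, 0.0, 0.48], [-0.78, -0.22, 0.02, -0.0, 0.0, 0.48], [-0.79, -0.18, 0.02, -0.0, 0.0, 0.48], [-0.8, -0.14, 0.02, -0.0, 0.0, 0.48], [-0.81, -0.1, 0.02, -0.0, 0.0, 0.48], [-0.81, -0.06, 0.02, -0.0, 0.0, 0.48], [-0.81, -0.02, 0.02, -0.0, 0.0, 0.48], [-0.81, 0.02, 0.02, -0.0, 0.0, 0.48]]
```

Call:
{"name": "drive_tool", "arguments": {"commands": [[-0.62, -0.52, 0.02, 0, 0, 0.48], [-0.65, -0.49, 0.02, 0, 0, 0.48], [-0.67, -0.46, 0.02, 0, 0, 0.48], [-0.69, -0.43, 0.02, 0, 0, 0.48], [-0.71, -0.4, 0.02, 0, 0, 0.48], [-0.73, -0.36, 0.02, 0, 0, 0.48], [-0.74, -0.33, 0.02, 0, 0, 0.48], [-0.76, -0.29, 0.02, 0, 0, 0.48], [-0.77, -0.25, 0.02, 0, 0, 0.48], [-0.78, -0.22, 0.02, 0, 0, 0.48], [-0.79, -0.18, 0.02, 0, 0, 0.48], [-0.8, -0.14, 0.02, 0, 0, 0.48], [-0.81, -0.1, 0.02, 0, 0, 0.48], [-0.81, -0.06, 0.02, 0, 0, 0.48], [-0.81, -0.02, 0.02, 0, 0, 0.48], [-0.81, 0.02, 0.02, 0, 0, 0.48], [0, 0, 0, 0, 0, 0]], "gripper": 0.5}}

```text
time: 2.28
tool_pos: [0.4511, 0.0299, 0.192]
ee_rot: [-3.14, -0.001, 1.944]
wrist_force: [0.1, -0.6, 0.5]
width: 0.047
finger_force: 0.0
```

```bash
python3 - <<'E'
from h import *
o=get_obs(); print(o["time"],o["tool_pos"],o["ee_rot"],o["joint_positions"].round(2),o["width"],o["wrist_force"])
s=snapshot("wrist"); save(s,'g1.pkl'); cv2.imwrite('pics/g1.png',s["image"])
print(rowsto(o,[.503,-.193,.129],np.radians(111.5),8).round(2).tolist())
P=cloud(s); print(P[192,256],P[100,256],cam(s)[1]-o["tool_pos"])
E
```

```text
2.275 [0.45108083 0.02994384 0.19199527] [-3.14032500e+00 -5.16308043e-04  1.94373350e+00] [-0.06 -0.13  1.61 -0.    1.66 -0.43] 0.046989737935899105 [ 0.14457105 -0.58111524  0.45030069]
[[-0.71, -0.1, 0.2, -0.0, -0.0, -0.0], [-0.71, -0.1, 0.2, -0.0, -0.0, -0.0], [-0.71, -0.1, 0.2, -0.0, -0.0, -0.0], [-0.71, -0.1, 0.2, -0.0, -0.0, -0.0], [-0.71, -0.1, 0.2, -0.0, -0.0, -0.0], [-0.71, -0.1, 0.2, -0.0, -0.0, -0.0], [-0.71, -0.1, 0.2, -0.0, -0.0, -0.0], [-0.71, -0.1, 0.2, -0.0, -0.0, -0.0]]
[0.47135253 0.0089     0.00059944] [ 0.42988316  0.1121688  -0.00051222] [-0.03007332  0.07680771  0.17893961]
```

View pics/g1.png

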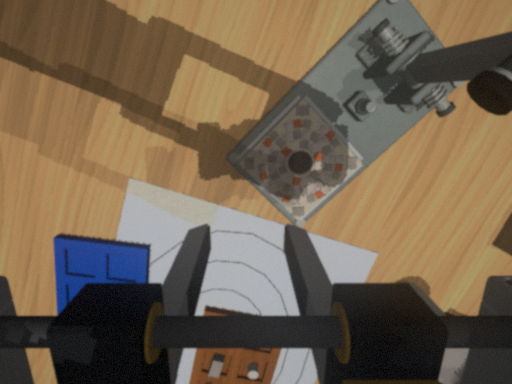

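The gap shows as a dark disc at (300,162), with the plate corner at (232,158). The lever runs from (420,65) to (495,88). The fingers hang at (205,228) and (290,230). Now on to the disc.

Call:
{"name": "drive_tool", "arguments": {"commands": [[-0.71, -0.1, 0.2, 0, 0, 0], [-0.71, -0.1, 0.2, 0, 0, 0], [-0.71, -0.1, 0.2, 0, 0, 0], [-0.71, -0.1, 0.2, 0, 0, 0], [-0.71, -0.1, 0.2, 0, 0, 0], [-0.71, -0.1, 0.2, 0, 0, 0], [-0.71, -0.1, 0.2, 0, 0, 0], [-0.71, -0.1, 0.2, 0, 0, 0], [0, 0, 0, 0, 0, 0]]}}

```text
time: 3.45
tool_pos: [0.5042, -0.1915, 0.1276]
ee_rot: [-3.14, -0.002, 1.946]
wrist_force: [-0.2, -0.3, 0.7]
width: 0.0468
finger_force: 0.0
```

```bash
python3 - <<'E'
from h import *
o=get_obs(); print(o["time"],o["tool_pos"],o["ee_rot"],o["width"])
s=snapshot("wrist"); save(s,'d1.pkl'); cv2.imwrite('pics/d1.png',s["image"])
# gap from g1
g=load('g1.pkl'); hs=cv2.cvtColor(g["image"],cv2.COLOR_BGR2HSV)
m=((hs[...,2]<75)).astype(np.uint8); k=np.zeros_like(m); k[143:182,280:322]=m[143:182,280:322]
cs=max(cv2.findContours(k,0,1)[0],key=cv2.contourArea); e=cv2.fitEllipse(cs); print('gap ell',e)
for z in(.020,.026): print(onplane(g,*e[0],z))
hs=cv2.cvtColor(s["image"],cv2.COLOR_BGR2HSV); m=(hs[...,1]<80).astype(np.uint8)
cs=[c for c in cv2.findContours(m,0,1)[0] if 300<cv2.contourArea(c)<4000]
for c in cs: e=cv2.fitEllipse(c); print(np.round(e[0],1),np.round(e[1],1),cv2.contourArea(c),onplane(s,*e[0],.021).round(4))
E
```

```text
3.45 [ 0.5042302  -0.19145041  0.127593  ] [-3.14034573e+00 -2.13055465e-03  1.94629731e+00] 0.04678974743424564
gap ell ((297.0789489746094, 162.89022827148438), (21.59375, 32.145755767822266), 66.00505828857422)
[0.5000492  0.06427989 0.02      ]
[0.49869781 0.06500604 0.026     ]
[493.4 149.1] [45.2 67.5] 2113.0 [ 0.7036 -0.0696  0.021 ]
[356.4   6.1] [16.6 32.3] 306.5 [ 0.53   -0.0111  0.021 ]
```

View pics/d1.png

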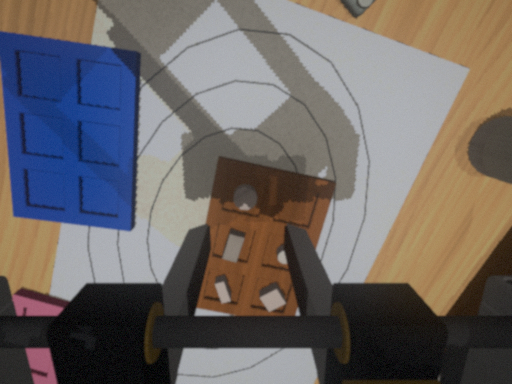

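Disc at (246,196), half in shadow, in the pocket next to the empty one at (297,206). Measuring it with a local mask, along with the gap.

```bash
python3 - <<'E'
from h import *
g=load('g1.pkl'); d=load('d1.pkl'); t=load('top0.pkl')
def near(s,m,p,k=3):
    m=cv2.morphologyEx(m.astype(np.uint8),cv2.MORPH_OPEN,cv2.getStructuringElement(2,(k,k)))
    n,l,st,c=cv2.connectedComponentsWithStats(m); i=l[p[1],p[0]]; 
    if i==0: print('none'); return
    cs=cv2.findContours((l==i).astype(np.uint8),0,1)[0][0]; h=cv2.convexHull(cs); return cv2.fitEllipse(h),st[i]
gg=cv2.cvtColor(g["image"],cv2.COLOR_BGR2GRAY); print(gg[150:175:3,282:320:3])
for th in(40,50,60): print('gap',th,near(g,gg<th,(300,162),9))
hs=cv2.cvtColor(d["image"],cv2.COLOR_BGR2HSV); print(hs[184:212:3,228:264:3,1])
for th in(80,100): print('disc',th,near(d,hs[...,1]<th,(246,196),5))
W=np.hstack([cv2.resize(g["image"][140:190,270:330],None,fx=6,fy=6,interpolation=3),cv2.resize(d["image"][175:225,220:280],None,fx=6,fy=6,interpolation=3)])
cv2.imwrite('pics/c3.png',W)
E
```

```text
[[ 61  60  58  71  90  85  75  83  90  87  89  92  94]
 [ 64  55  58  72  48  40  44  46  53  84  87  73  82]
 [ 77  63  71  47  44  43  49  44  44  52  86  68 104]
 [ 72  70  63  38  44  44  48  45  42  46  79  88 108]
 [ 65  68  53  40  47  45  49  40  43  43  73 127 146]
 [ 66  71  57  42  46  45  45  47  43  47  96 148 163]
 [ 61  64  71  43  45  45  47  46  43  60 135 152 159]
 [ 63  63  76  68  49  45  45  49  57  83  87  80  99]
 [ 74  77  74  77  81  76  74  82  92  80  76  79  81]]
none
gap 40 None
gap 50 (((297.4896545410156, 161.3917694091797), (16.989566802978516, 20.3892765045166), 37.35051727294922), array([289, 152,  17,  20, 272], dtype=int32))
gap 60 (((299.3056335449219, 162.0404052734375), (21.853055953979492, 23.381412506103516), 62.17287826538086), array([288, 151,  23,  23, 405], dtype=int32))
[[123 132 118 125  96  68  74  81 130 115 136 122]
 [134 121 109  73  40  45  33  33  59 128 136 146]
 [128 119  99  38  40  39  40  42  40  82 156 126]
 [148 132  66  40  34  46  43  40  40  52 135 137]
 [123 126  52  43  35  38  34  35  32  39 115 127]
 [116 116  55  36  48  45  37  37  43  47 135 136]
 [153 143  78  38  40  41  34  35  44  43 148 145]
 [154 155 143  50  45  33  37  41  46 121 151 134]
 [146 149 149 139  44  39  35  47 129 171 174 140]
 [146 155 139 138 143 154 147 160 167 166 168 153]]
disc 80 (((244.78085327148438, 196.6766815185547), (23.845460891723633, 25.750045776367188), 177.89955139160156), array([233, 184,  24,  26, 488], dtype=int32))
disc 100 (((244.82032775878906, 196.6076202392578), (24.407575607299805, 26.762678146362305), 169.8688201904297), array([233, 183,  25,  28, 522], dtype=int32))
```

View pics/c3.png

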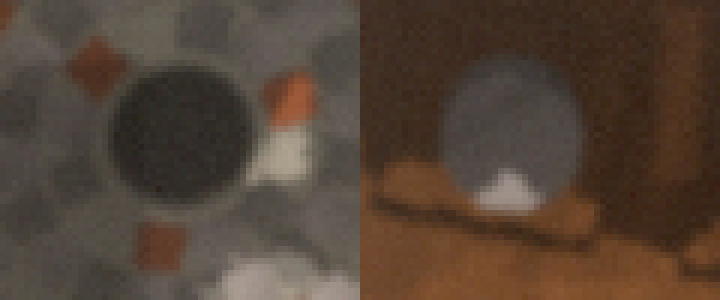

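The crop shows the gap's dark rim circle centred near (300,162.2) in g1. In d1 the disc's top face is centred near (245.2,198.5), with its darker side band above it.

```bash
cat >> h.py <<'E'
def tri(obs):
    A=[];b=[]
    for s,u in obs:
        c,d=ray(s,*u); d=d/np.linalg.norm(d); M=np.eye(3)-np.outer(d,d); A.append(M); b.append(M@c)
    return np.linalg.lstsq(np.vstack(A),np.hstack(b),rcond=None)[0]
E
python3 - <<'E'
from h import *
g=load('g1.pkl'); d=load('d1.pkl'); t=load('top0.pkl'); s=load('side0.pkl'); o=get_obs()
D=onplane(d,245.2,198.5,.021); G=onplane(g,300,162.2,.026)
print('disc',D,tri([(t,(299.9,209)),(d,(245.2,198.5))]),'side',tri([(s,(282.9,260.8)),(d,(245.2,198.5))]))
print('gap',G,tri([(t,(230.6,209.2)),(g,(300,162.2))]))
P=cloud(d); print('range z disc top',np.median(P[190:205,240:250,2]), 'tray rim',np.median(P[172:178,240:255,2]))
P=cloud(g); print('trivet',np.median(P[140:148,295:305,2]),'floor',np.median(P[157:167,295:305,2]))
# trivet/plate orientation: plate low edge in g1 & table of plate points from cloud
k=((P[...,2]>.009)&(P[...,2]<.04)); k[190:]&=True; k=k.astype(np.uint8); k[230:]=0
n,l,st,c=cv2.connectedComponentsWithStats(k); i=l[155,250]; 
cs=max(cv2.findContours((l==i).astype(np.uint8),0,1)[0],key=cv2.contourArea)
pts=np.array([onplane(g,*p[0],.014)[:2] for p in cs],np.float32)*1000; print(cv2.minAreaRect(pts))
for z in(.05,.02,): print(rowsto(o,[D[0],D[1],z],np.radians(111.5),8)[0].round(3))
E
```

```text
disc [ 0.50558183 -0.19997486  0.021     ] [ 0.50527438 -0.20117077  0.01779765] side [ 0.50649491 -0.20079036  0.01995999]
gap [0.50147952 0.06695711 0.026     ] [0.49989719 0.06605691 0.02820208]
range z disc top 0.02068632016229227 tray rim 0.011736453742506064
trivet 0.02620083061776271 floor 0.0202376200655095
((528.0573120117188, 127.22050476074219), (252.42190551757812, 130.8502197265625), 66.65751647949219)
[-0.029 -0.007  0.244 -0.    -0.002  0.001]
[-0.029 -0.007  0.338 -0.    -0.002  0.001]
```

Call:
{"name": "drive_tool", "arguments": {"commands": [[-0.05, -0.01, 0.35, 0, 0, 0], [-0.05, -0.01, 0.35, 0, 0, 0], [-0.05, -0.01, 0.35, 0, 0, 0], [-0.05, -0.01, 0.35, 0, 0, 0], [-0.02, -0.01, 0.35, 0, 0, 0], [0, 0, 0.35, 0, 0, 0], [0, 0, 0.25, 0, 0, 0], [0, 0, 0, 0, 0, 0], [0, 0, 0, 0, 0, 0]]}}

```text
time: 4.62
tool_pos: [0.5063, -0.2008, 0.0351]
ee_rot: [3.141, 0.001, 1.947]
wrist_force: [-0.5, -0.0, -0.1]
width: 0.0469
finger_force: 0.0
```

```bash
python3 - <<'E'
from h import *
o=get_obs(); print(o["time"],o["tool_pos"],o["ee_rot"],o["width"],o["wrist_force"])
s=snapshot("wrist"); save(s,'d2.pkl')
hs=cv2.cvtColor(s["image"],cv2.COLOR_BGR2HSV); m=(hs[...,1]<80).astype(np.uint8)
Rm,c=cam(s); p=Rm@(o["tool_pos"]-c); p2=Rm@(np.array([.5057,-.2003,.021])-c)
for q in(p,p2): print(q[0]/q[2]*s["fx"]+s["cx"],q[1]/q[2]*s["fy"]+s["cy"])
cv2.imwrite('pics/d2.png',cv2.resize(s["image"][150:330,156:356],None,fx=3,fy=3))
E
```

```text
4.625 [ 0.50634345 -0.20082145  0.03514628] [3.14085647e+00 6.74051681e-04 1.94678203e+00] 0.046858948934552155 [-0.49721916 -0.03930875 -0.09959035]
247.0950329144978 236.49254131622234
246.46378535029208 226.71685163816574
```

View pics/d2.png

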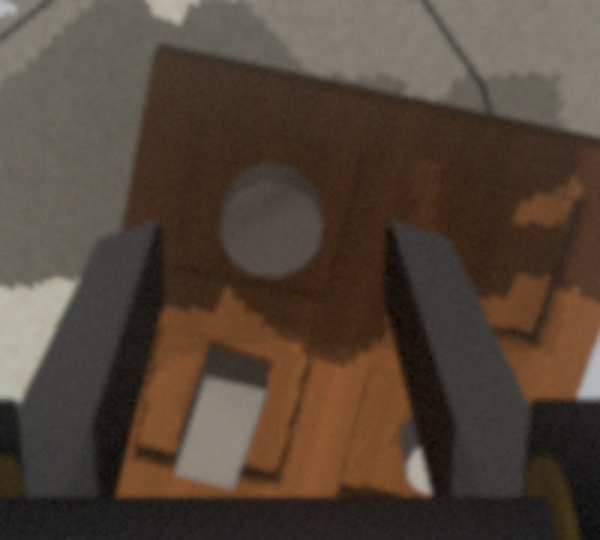

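The disc face is centred at px (246,226) and the fingers straddle it at (208,224) and (287,224), so it is well centred. Going down and gripping.

Call:
{"name": "drive_tool", "arguments": {"commands": [[0.02, 0, 0.2, 0, 0, 0], [0, -0.01, 0.2, 0, 0, 0], [0, 0, 0.09, 0, 0, 0], [0, 0, 0, 0, 0, 0], [0, 0, 0, 0, 0, 0]]}}

```text
time: 5.3
tool_pos: [0.5055, -0.2001, 0.0152]
ee_rot: [3.141, 0.0, 1.947]
wrist_force: [-0.2, 0.2, 0.3]
width: 0.0468
finger_force: 0.0
```

Call:
{"name": "drive_tool", "arguments": {"commands": [[0, 0, 0, 0, 0, 0], [0, 0, 0, 0, 0, 0], [0, 0, 0, 0, 0, 0], [0, 0, 0, 0, 0, 0], [0, 0, 0, 0, 0, 0], [0, 0, 0, 0, 0, 0]], "gripper": 1.0}}

```text
time: 6.05
tool_pos: [0.5054, -0.2001, 0.0152]
ee_rot: [3.141, 0.0, 1.947]
wrist_force: [0.0, 0.2, 1.4]
width: 0.0219
finger_force: 30.0
```

Call:
{"name": "drive_tool", "arguments": {"commands": [[0, 0, -0.2, 0, 0, 0], [0, 0, -0.4, 0, 0, 0], [0, 0, -0.8, 0, 0, 0], [0, 0, -0.8, 0, 0, 0], [0, 0, -0.8, 0, 0, 0], [0, 0, 0, 0, 0, 0]]}}

```text
time: 6.8
tool_pos: [0.5074, -0.2011, 0.1395]
ee_rot: [3.136, 0.006, 1.947]
wrist_force: [-0.2, 0.2, -0.6]
width: 0.0217
finger_force: 30.0
```

```bash
python3 - <<'E'
from h import *
o=get_obs(); print(o["time"],o["tool_pos"],o["ee_rot"],o["width"],o["wrist_force"],o["finger_force"])
s=snapshot("wrist"); save(s,'h1.pkl')
print(rowsto(o,[.5012,.0663,.12],np.radians(111.5),9).round(2).tolist())
cv2.imwrite('pics/h1.png',cv2.resize(s["image"][150:330,156:356],None,fx=3,fy=3))
E
```

```text
6.8 [ 0.50742451 -0.20112843  0.13950478] [3.13592277 0.00636962 1.946781  ] 0.021742029255033647 [-0.20010126  0.24392863 -0.56742352] 29.999936521053314
[[0.7, 0.26, 0.05, 0.01, 0.01, 0.0], [0.7, 0.26, 0.05, 0.01, 0.01, 0.0], [0.7, 0.26, 0.05, 0.01, 0.01, 0.0], [0.7, 0.26, 0.05, 0.01, 0.01, 0.0], [0.7, 0.26, 0.05, 0.01, 0.01, 0.0], [0.7, 0.26, 0.05, 0.01, 0.01, 0.0], [0.7, 0.26, 0.05, 0.01, 0.01, 0.0], [0.7, 0.26, 0.05, 0.01, 0.01, 0.0], [0.7, 0.26, 0.05, 0.01, 0.01, 0.0]]
```

View pics/h1.png

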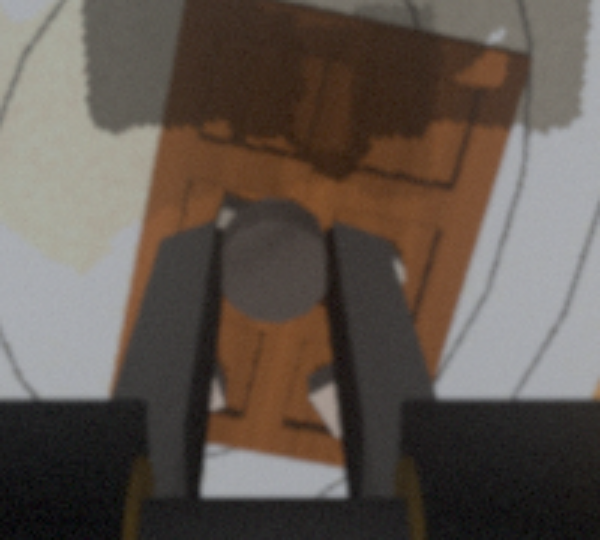

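Held: the disc's top face is centred at px (247,241), between the finger pads. Compute the disc-to-TCP offset, then go to the gap.

```bash
python3 - <<'E'
from h import *
o=get_obs(); s=load('h1.pkl')
p=onplane(s,247.1,240.7,o["tool_pos"][2]+.0058); print('disc rel world',p-o["tool_pos"])
print(R.from_euler('xyz',o["ee_rot"]).inv().apply(p-o["tool_pos"]))
P=cloud(s); m=np.median(P[236:250,240:254].reshape(-1,3),0); print(m-o["tool_pos"], o["tool_pos"])
E
```

```text
disc rel world [ 0.00175997 -0.00196851  0.0058    ]
[-0.00249403  0.00092945 -0.00579038]
[ 0.00143572 -0.00226448  0.00810009] [ 0.50614299 -0.20047945  0.13688174]
```

Call:
{"name": "drive_tool", "arguments": {"commands": [[0.7, 0.26, -0.1, 0, 0, 0], [0.7, 0.26, -0.1, 0, 0, 0], [0.7, 0.26, -0.1, 0, 0, 0], [0.7, 0.26, 0, 0, 0, 0], [0.7, 0.26, 0, 0, 0, 0], [0.7, 0.26, 0, 0, 0, 0], [0.7, 0.26, 0, 0, 0, 0], [0.5, 0.2, 0, 0, 0, 0], [0, 0, 0, 0, 0, 0], [0, 0, 0, 0, 0, 0]]}}

```text
time: 8.1
tool_pos: [0.5006, 0.0299, 0.1459]
ee_rot: [-3.14, -0.0, 1.947]
wrist_force: [-0.2, -0.1, -0.0]
width: 0.022
finger_force: 30.0
```

```bash
python3 - <<'E'
from h import *
o=get_obs(); print(o["time"],o["tool_pos"],o["ee_rot"],o["width"])
s=snapshot("wrist"); save(s,'g2.pkl')
Rm,c=cam(s); p=Rm@(np.array([.5012,.0663,.026])-c); u,v=p[0]/p[2]*s["fx"]+s["cx"],p[1]/p[2]*s["fy"]+s["cy"]; print('pred',u,v)
gg=cv2.cvtColor(s["image"],cv2.COLOR_BGR2GRAY); P=cloud(s)
iu,iv=int(u),int(v); print(gg[iv-24:iv+26:4,iu-24:iu+26:4]); print((P[iv-24:iv+26:4,iu-24:iu+26:4,2]*1000).round(0).astype(int))
E
```

```text
8.1 [0.50056788 0.02991053 0.14594896] [-3.13958052e+00 -2.90389716e-04  1.94655646e+00] 0.021969714910632907
pred 261.4387411467428 153.47418912608066
[[113 104 129 119 131 110  84  81  77  93  78  81  90]
 [ 81  83  88  92  96  99  82  75  75  85  92  94  95]
 [ 96  79  66  75  96  98  89  84  81  84  91  95  94]
 [ 96  72  67  73  91  58  44  48  68  88  87  81  75]
 [ 77  78  75  88  47  45  41  45  39  66  79  65  67]
 [ 78  71  74  60  45  49  42  46  46  43  86  70  68]
 [ 72  71  73  46  45  50  46  45  44  46  84  91  94]
 [ 75  62  71  49  38  46  45  44  40  45  87  93  80]
 [ 64  59  60  72  39  41  40  39  42  64  83  78  76]
 [ 69  62  70  74  72  49  41  43  64  72  54  67  72]
 [ 62  76  78  75  73  73  73  72  68  65  60  62  70]
 [ 75  73  78  74  75  53  59  78  69  71  69  60  59]
 [ 73  70  65  73  65  65  66  90  91  88  72  58  60]]
[[ 26  26  26  26  27  27  26  26  26  26  26  27  26]
 [ 26  26  27  26  27  26  27  28  26  28  26  25  26]
 [ 25  27  26  26  27  26  26  25  26  28  28  27  26]
 [ 25  26  26  27  25  21  19  20  25  27  26  26  26]
 [ 25 325  27  25  20  21  21  19  19  25  26  28  25]
 [ 26  27  26  21  20  20  20  20  20  21  25  27  25]
 [ 26  26  26  21  19  20  21  21  21  20  25  28  28]
 [ 25  26  27  20  19  20  20  20  22  20  26  26  26]
 [ 27  26  25  25  21  20  20  21  20  23  27  27  26]
 [ 28  26  26  25  26  22  19  19  24  26  27  26  25]
 [ 26  26  25  27  26  25  25  26  25  27  26  26 325]
 [ 28  27  26  27  25  26  27  26  27  27  26  26  27]
 [ 27  24  27  26  26  26  27  25  26  27  27  26  26]]
```

```bash
python3 - <<'E'
from h import *
o=get_obs(); s=load('g2.pkl')
gg=cv2.cvtColor(s["image"],cv2.COLOR_BGR2GRAY); P=cloud(s); Z=P[...,2]
def near(m,p,k,box):
    q=np.zeros(m.shape,np.uint8); x0,y0,x1,y1=box; q[y0:y1,x0:x1]=m[y0:y1,x0:x1]
    q=cv2.morphologyEx(q,cv2.MORPH_OPEN,cv2.getStructuringElement(2,(k,k)))
    n,l,st,c=cv2.connectedComponentsWithStats(q); i=l[p[1],p[0]]
    h=cv2.convexHull(cv2.findContours((l==i).astype(np.uint8),0,1)[0][0]); return cv2.fitEllipse(h),st[i]
for th in(56,60,64):
    e,st=near(gg<th,(262,155),5,(235,130,292,182)); print('gap gray',th,e,st,onplane(s,*e[0],.026))
zz=cv2.medianBlur(Z.astype(np.float32),3)
e,st=near((zz<.0232)&(zz>.01),(262,155),3,(235,130,292,182)); print('gap depth',e,st,onplane(s,*e[0],.026))
# held disc: depth band above tip
m=(zz>o["tool_pos"][2]+.003)&(zz<o["tool_pos"][2]+.0095)
q=m[215:275,225:270].astype(int)
for r in q[::4]: print(''.join('.#'[i] for i in r))
print((zz[240,215:285:3]-o["tool_pos"][2]).round(3))
hs=cv2.cvtColor(s["image"],cv2.COLOR_BGR2HSV)
print(gg[205:270:4,222:274:3])
E
```

```text
gap gray 56 ((261.78948974609375, 153.20013427734375), (25.810312271118164, 26.71712303161621), 51.8751220703125) [249 140  27  27 554] [0.50141748 0.06667718 0.026     ]
gap gray 60 ((261.63702392578125, 153.2078094482422), (26.17940902709961, 27.084136962890625), 65.39047241210938) [248 140  28  27 569] [0.50128108 0.06661506 0.026     ]
gap gray 64 ((261.6805725097656, 153.23959350585938), (26.761686325073242, 27.88006019592285), 65.86448669433594) [248 140  28  27 596] [0.5013328  0.06660177 0.026     ]
gap depth ((261.4365234375, 153.5784912109375), (27.460283279418945, 27.785686492919922), 84.46488952636719) [248 140  28  28 614] [0.50123717 0.06620387 0.026     ]
.............................................
.............................................
.................##########..................
##.......#########################........###
.###..#####################################..
....####################################.....
....####################################.....
....####################################.....
....####################################.....
....#..
[... 991 characters left out ...]
 78  77  62  45  67  64]
 [ 65  57  51  73  75  75  75  79  78  77  81  79  82  80  64  45  63  67]
 [ 67  56  45  76  73  77  78  76  80  84  82  83  85  82  69  43  64  67]
 [ 65  44  43  76  79  82  81  77  80  85  83  81  80  81  67  41  58  67]
 [ 68  42  47 122  79  80  77  82  83  82  81  82  82  92  97  39  49  65]
 [ 64  43  46 169 151  96  84  82  83  84  82  84 105 169 127  39  40  65]
 [ 61  42  64 172 176 175 160 144 137 116 148 175 175 171 146  43  41  65]
 [ 48  40  80 179 175 173 175 174 176 176 147 165 172 175 165  45  41  59]
 [ 44  37 114 176 177 175 176 174 176 174 174 158 162 174 169  54  42  57]
 [ 41  43 143 177 174 177 175 174 175 175 176 174 153 162 171  71  41  51]]
```

```bash
python3 - <<'E'
from h import *
o=get_obs(); s=load('g2.pkl'); P=cloud(s)
L=R.from_euler('xyz',o["ee_rot"]).inv().apply((P.reshape(-1,3)-o["tool_pos"])).reshape(P.shape)
z=-cv2.medianBlur(L[...,2].astype(np.float32),3)
m=(abs(z-.0055)<.0025)&(abs(L[...,1])<.013)&(abs(L[...,0])<.02)
for y in np.arange(-.012,.013,.002):
    k=m&(abs(L[...,1]-y)<.001)
    if k.sum()>3:
        x=L[...,0][k]; print(round(y,3),k.sum(),x.min().round(4),x.max().round(4),((x.min()+x.max())/2).round(4))
print(o["tool_pos"])
q=L[...,:2][m].astype(np.float32)*1000; print(cv2.minEnclosingCircle(q),q.mean(0))
E
```

```text
-0.012 32 -0.0081 0.009 0.0004
-0.01 61 -0.0072 0.007 -0.0001
-0.008 89 -0.0091 0.009 -0.0
-0.006 113 -0.0112 0.0099 -0.0006
-0.004 101 -0.0114 0.0112 -0.0001
-0.002 105 -0.0117 0.0116 -0.0001
0.0 105 -0.0118 0.0111 -0.0004
0.002 127 -0.0116 0.0115 -0.0
0.004 107 -0.0108 0.0108 -0.0
0.006 88 -0.0099 0.0099 -0.0
0.008 72 -0.009 0.0085 -0.0002
0.01 67 -0.008 0.0072 -0.0004
0.012 11 0.0074 0.0093 0.0083
[0.50072847 0.02972104 0.14625704]
((1.505449652671814, 0.01565602608025074), 14.873993873596191) [ 0.441159   -0.37639526]
```

Call:
{"name": "drive_tool", "arguments": {"commands": [[0.3, 0.12, 0.2, 0, 0, 0], [0.3, 0.12, 0.4, 0, 0, 0], [0.25, 0.11, 0.5, 0, 0, 0], [0, 0, 0.5, 0, 0, 0], [0, 0, 0.5, 0, 0, 0], [0, 0, 0.4, 0, 0, 0], [0, 0, 0.16, 0, 0, 0], [0, 0, 0, 0, 0, 0], [0, 0, 0, 0, 0, 0], [0, 0, 0, 0, 0, 0]]}}

```text
time: 9.4
tool_pos: [0.5024, 0.0673, 0.0416]
ee_rot: [3.14, 0.001, 1.947]
wrist_force: [-0.1, 0.1, -0.9]
width: 0.0219
finger_force: 30.0
```

```bash
python3 - <<'E'
from h import *
o=get_obs(); print(o["time"],o["tool_pos"],o["ee_rot"],o["wrist_force"],rowsto(o,[.5013,.0665,.0285],np.radians(111.5),1).round(3))
E
```

```text
9.4 [0.50235054 0.06729548 0.04157974] [3.13980707e+00 5.57505260e-04 1.94667208e+00] [-0.07021809  0.105911   -0.93289442] [[-0.009 -0.032  0.327  0.018  0.006  0.006]]
```

Call:
{"name": "drive_tool", "arguments": {"commands": [[-0.01, -0.03, 0.05, 0, 0, 0], [0, 0, 0.1, 0, 0, 0], [0, 0, 0.1, 0, 0, 0], [0, 0, 0.04, 0, 0, 0], [0, 0, 0, 0, 0, 0], [0, 0, 0, 0, 0, 0]]}}

```text
time: 10.15
tool_pos: [0.5008, 0.0665, 0.0291]
ee_rot: [3.141, -0.0, 1.947]
wrist_force: [-0.6, -0.5, 0.2]
width: 0.0217
finger_force: 30.0
```

Call:
{"name": "drive_tool", "arguments": {"commands": [[0, 0, 0.01, 0, 0, 0], [0, 0, 0, 0, 0, 0], [0, 0, 0, 0, 0, 0]]}}

```text
time: 10.52
tool_pos: [0.5007, 0.0665, 0.0287]
ee_rot: [3.141, 0.0, 1.947]
wrist_force: [0.3, -0.0, -0.8]
width: 0.0214
finger_force: 30.0
```

Call:
{"name": "drive_tool", "arguments": {"commands": [[0, 0, 0, 0, 0, 0], [0, 0, 0, 0, 0, 0], [0, 0, 0, 0, 0, 0], [0, 0, 0, 0, 0, 0], [0, 0, -0.2, 0, 0, 0], [0, 0, -0.4, 0, 0, 0], [-0.3, 0, -0.8, 0, 0, 0], [-0.3, 0, -0.8, 0, 0, 0], [-0.3, 0, -0.8, 0, 0, 0], [0, 0, 0, 0, 0, 0], [0, 0, 0, 0, 0, 0]], "gripper": 0.5}}

```text
time: 11.9
tool_pos: [0.5134, 0.0333, 0.1482]
ee_rot: [-3.141, -0.001, 1.947]
wrist_force: [0.3, 0.2, 0.3]
width: 0.0473
finger_force: 0.0
```

```bash
python3 - <<'E'
from h import *
o=get_obs(); print(o["time"],o["tool_pos"],o["ee_rot"],o["wrist_force"],o["width"],o["joint_positions"])
s=snapshot("wrist"); save(s,'p1.pkl'); P=cloud(s); Z=cv2.medianBlur(P[...,2].astype(np.float32),3)
Rm,c=cam(s); p=Rm@(np.array([.5013,.0665,.034])-c); u,v=p[0]/p[2]*s["fx"]+s["cx"],p[1]/p[2]*s["fy"]+s["cy"]; print(u,v)
u,v=int(u),int(v)
m=np.zeros(Z.shape,bool); m[v-25:v+25,u-25:u+25]=True; m&=(Z>.0305)&(Z<.05)
q=P[m]; print(len(q),'centre',(q[:,:2].min(0)+q[:,:2].max(0))/2,np.median(q[:,2]),cv2.minEnclosingCircle((q[:,:2]*1000).astype(np.float32)))
t=q[q[:,2]>.032]; A=np.c_[t[:,:2]-t[:,:2].mean(0),np.ones(len(t))]; print('tilt',np.linalg.lstsq(A,t[:,2],rcond=None)[0])
S=snapshot("side"); save(S,'side1.pkl'); T=snapshot("top"); save(T,'top1.pkl')
W=np.hstack([cv2.resize(s["image"][v-50:v+50,u-65:u+65],(390,300),interpolation=3),cv2.resize(S["image"][110:250,140:322],(390,300),interpolation=3)])
cv2.imwrite('pics/p1.png',W)
E
```

```text
11.9 [0.51342025 0.0332726  0.14821576] [-3.14110124e+00 -6.09335950e-04  1.94685648e+00] [0.32699439 0.21346773 0.26509196] 0.04725589624118915 [-4.57613605e-02  2.71495323e-02  1.54741751e+00  3.54731896e-04
  1.56772342e+00 -4.21822879e-01]
248.0654217744242 152.6555517700915
465 centre [0.4975941  0.08210565] 0.03373418894615421 ((494.3957214355469, 82.9057388305664), 29.316911697387695)
tilt [-0.2886098   0.71411688  0.0343754 ]
```

```bash
python3 - <<'E'
from h import *
s=load('p1.pkl'); P=cloud(s); Z=cv2.medianBlur(P[...,2].astype(np.float32),3)
r=np.hypot(P[...,0]-.5013,P[...,1]-.0665); m=(r<.018)&(Z>.030)&(Z<.04)
q=P[m]; print(len(q),'centre',(q[:,:2].min(0)+q[:,:2].max(0))/2,np.ptp(q[:,:2],axis=0),np.median(q[:,2]),cv2.minEnclosingCircle((q[:,:2]*1000).astype(np.float32)))
t=P[(r<.010)&(abs(P[...,2]-.034)<.006)]; A=np.c_[t[:,:2]-t[:,:2].mean(0),np.ones(len(t))]; print('tilt',np.linalg.lstsq(A,t[:,2],rcond=None)[0],len(t))
# lever in all views
for n in('top1.pkl','side1.pkl','g1.pkl'):
    k=load(n); Q=cloud(k).reshape(-1,3); rp=np.hypot(Q[:,0]-.552,Q[:,1]-.188)
    for z0,z1 in((.16,.22),(.23,.27),(.27,.305),(.305,.32)):
        h=Q[(rp<.05)&(Q[:,2]>z0)&(Q[:,2]<z1)]
        if len(h)>5: print(n,z0,len(h),np.median(h,0).round(4),np.ptp(np.percentile(h[:,:2],[5,95],axis=0),axis=0).round(4))
E
```

```text
465 centre [0.50055113 0.06593635] [0.02331957 0.02326512] 0.03373267845875477 ((500.43328857421875, 65.78276062011719), 11.795863151550293)
tilt [ 0.00057304 -0.00717764  0.03373173] 337
top1.pkl 0.16 66 [0.547  0.1681 0.2076] [0.0351 0.064 ]
top1.pkl 0.23 8 [0.5482 0.1759 0.2527] [0.0174 0.0096]
top1.pkl 0.27 19 [0.5475 0.1741 0.2926] [0.0185 0.0143]
top1.pkl 0.305 45 [0.5532 0.1835 0.3082] [0.0188 0.0183]
side1.pkl 0.16 57 [0.5437 0.178  0.2086] [0.0264 0.0372]
side1.pkl 0.23 55 [0.5444 0.1778 0.2553] [0.0201 0.0146]
side1.pkl 0.27 68 [0.5462 0.1767 0.2871] [0.021  0.0156]
side1.pkl 0.305 25 [0.5502 0.1797 0.3092] [0.0172 0.0226]
g1.pkl 0.16 2943 [0.5412 0.164  0.1976] [0.0185 0.0401]
```

View pics/p1.png

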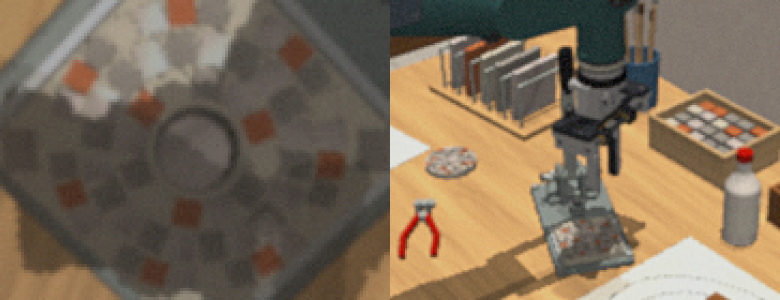

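Seated: the disc lies level in the gap, top at z=0.0337 and centre (0.5005,0.0659), and the side view shows nothing else disturbed. Next, above the lever grip with the fingers closing along the pin.

```bash
python3 - <<'E'
from h import *
o=get_obs(); y=np.radians(66.6); a=rowsto(o,o["tool_pos"]+[0,0,.205],y,8); print(a.round(2)[0])
o["tool_pos"]=o["tool_pos"]+[0,0,.205]; o["ee_rot"]=np.array([np.pi,0,y]); print(rowsto(o,[.5524,.1848,.353],y,6).round(3)[0])
E
```

```text
[ 0.   -0.   -0.64 -0.   -0.    0.98]
[ 0.644 -0.099 -0.004  0.     0.     0.   ]
```

Call:
{"name": "drive_tool", "arguments": {"commands": [[0, 0, -0.64, 0, 0, 0.78], [0, 0, -0.64, 0, 0, 0.79], [0, 0, -0.64, 0, 0, 0.78], [0, 0, -0.64, 0, 0, 0.79], [0, 0, -0.64, 0, 0, 0.78], [0, 0, -0.64, 0, 0, 0.79], [0, 0, -0.64, 0, 0, 0.78], [0, 0, -0.64, 0, 0, 0.79], [0, 0, 0, 0, 0, 0.78], [0, 0, 0, 0, 0, 0.79], [0.5, -0.08, 0, 0, 0, 0], [0.5, -0.08, 0, 0, 0, 0], [0.5, -0.08, 0, 0, 0, 0], [0.5, -0.08, 0, 0, 0, 0], [0, 0, 0, 0, 0, 0], [0, 0, 0, 0, 0, 0]], "gripper": 0.25}}

```text
time: 14.05
tool_pos: [0.534, 0.1115, 0.3535]
ee_rot: [3.142, 0.0, 1.162]
wrist_force: [0.0, -0.5, 0.3]
width: 0.0706
finger_force: 0.0
```

```bash
python3 - <<'E'
from h import *
o=get_obs(); y=np.radians(66.6); print(o["time"],o["tool_pos"],o["ee_rot"],o["width"],o["joint_positions"].round(2))
print(rowsto(o,[.5524,.1848,.353],y,1).round(3))
s=snapshot("wrist"); save(s,'l1.pkl'); P=cloud(s); L=R.from_euler('xyz',o["ee_rot"]).inv().apply(P.reshape(-1,3)-o["tool_pos"])
q=P.reshape(-1,3)[(abs(P.reshape(-1,3)[:,2]-.311)<.007)&(np.hypot(L[:,0],L[:,1])<.06)]; print(len(q),np.median(q,0), q.min(0),q.max(0))
q=R.from_euler('xyz',o["ee_rot"]).inv().apply(q-o["tool_pos"]); print(np.percentile(q,[3,97],axis=0).round(4))
E
```

```text
14.05 [0.53395218 0.11146586 0.35347391] [3.14155080e+00 3.98114197e-04 1.16199171e+00] 0.07064008140684558 [ 0.1   0.1   1.07 -0.    1.98  0.51]
[[ 1.866 -0.306  0.011  0.     0.004 -0.004]]
  return _methods._mean(a, axis=axis, dtype=dtype,
  ret = um.true_divide(
Traceback (most recent call last):
ValueError: zero-size array to reduction operation minimum which has no identity
```

```bash
python3 - <<'E'
from h import *
o=get_obs(); s=load('l1.pkl'); P=cloud(s).reshape(-1,3); q=P[(abs(P[:,2]-.310)<.006)&(np.hypot(P[:,0]-.552,P[:,1]-.184)<.05)]; print(len(q),np.median(q,0))
q=R.from_euler('xyz',[np.pi,0,np.radians(66.6)]).inv().apply(q-o["tool_pos"]); print(np.percentile(q,[2,98],axis=0).round(4), q.mean(0))
E
```

```text
949 [0.55241047 0.18352545 0.30821728]
[[ 0.0623 -0.0227  0.0435]
 [ 0.0845 -0.0011  0.0477]] [ 0.07368882 -0.01180147  0.04542594]
```

Call:
{"name": "drive_tool", "arguments": {"commands": [[0.5, -0.08, 0, 0, 0, 0], [0.5, -0.08, 0, 0, 0, 0], [0.5, -0.08, 0, 0, 0, 0], [0.36, -0.06, 0, 0, 0, 0], [0, 0, 0.1, 0, 0, 0], [0, 0, 0.4, 0, 0, 0], [0, 0, 0.5, 0, 0, 0], [0, 0, 0.5, 0, 0, 0], [0, 0, 0.5, 0, 0, 0], [0, 0, 0.4, 0, 0, 0], [0, 0, 0.16, 0, 0, 0], [0, 0, 0, 0, 0, 0], [0, 0, 0, 0, 0, 0]]}}

```text
time: 15.72
tool_pos: [0.5529, 0.1846, 0.2521]
ee_rot: [3.14, -0.001, 1.162]
wrist_force: [0.1, 0.0, -0.2]
width: 0.0704
finger_force: 0.0
```

Call:
{"name": "drive_tool", "arguments": {"commands": [[0, 0, 0, 0, 0, 0], [0, 0, 0, 0, 0, 0], [0, 0, 0, 0, 0, 0], [0, 0, 0, 0, 0, 0], [0, 0, 0, 0, 0, 0], [0, 0, 0, 0, 0, 0], [0, 0, 0, 0, 0, 0], [0, 0, 0, 0, 0, 0]], "gripper": 1.0}}

```text
time: 16.73
tool_pos: [0.5525, 0.1845, 0.2511]
ee_rot: [-3.142, -0.0, 1.162]
wrist_force: [0.1, 0.1, -0.5]
width: 0.0263
finger_force: 30.0
```

```bash
python3 - <<'E'
import numpy as np
n=24; r=.205; a=np.linspace(.03,1.57,n+1)   # angle from upright
x=-r*np.sin(a); z=r*np.cos(a)
print(np.c_[np.diff(x),-np.diff(z)].__truediv__(.04).round(2).tolist())
E
```

```text
[[-0.33, 0.02], [-0.33, 0.04], [-0.32, 0.06], [-0.32, 0.08], [-0.31, 0.1], [-0.3, 0.12], [-0.3, 0.14], [-0.29, 0.16], [-0.28, 0.18], [-0.26, 0.2], [-0.25, 0.21], [-0.24, 0.23], [-0.22, 0.24], [-0.21, 0.26], [-0.19, 0.27], [-0.17, 0.28], [-0.15, 0.29], [-0.13, 0.3], [-0.11, 0.31], [-0.09, 0.32], [-0.07, 0.32], [-0.05, 0.32], [-0.03, 0.33], [-0.01, 0.33]]
```

Call:
{"name": "drive_tool", "arguments": {"commands": [[-0.33, 0, 0.02, 0, 0, 0], [-0.33, 0, 0.04, 0, 0, 0], [-0.32, 0, 0.06, 0, 0, 0], [-0.32, 0, 0.08, 0, 0, 0], [-0.31, 0, 0.1, 0, 0, 0], [-0.3, 0, 0.12, 0, 0, 0], [0, 0, 0, 0, 0, 0]]}}

```text
time: 17.6
tool_pos: [0.5218, 0.1133, 0.2342]
ee_rot: [3.142, 0.001, 1.16]
wrist_force: [1.6, 3.9, 0.5]
width: 0.0262
finger_force: 30.0
```

Call:
{"name": "drive_tool", "arguments": {"commands": [[-0.3, 0, 0.14, 0, 0, 0], [-0.29, 0, 0.16, 0, 0, 0], [-0.28, 0, 0.18, 0, 0, 0], [-0.26, 0, 0.2, 0, 0, 0], [-0.25, 0, 0.21, 0, 0, 0], [-0.24, 0, 0.23, 0, 0, 0], [-0.22, 0, 0.24, 0, 0, 0], [-0.21, 0, 0.26, 0, 0, 0], [0, 0, 0, 0, 0, 0]]}}

```text
time: 18.73
tool_pos: [0.4885, 0.0364, 0.1696]
ee_rot: [3.141, 0.004, 1.16]
wrist_force: [-2.4, -1.4, 6.8]
width: 0.0256
finger_force: 30.0
```

Call:
{"name": "drive_tool", "arguments": {"commands": [[-0.19, 0, 0.27, 0, 0, 0], [-0.17, 0, 0.28, 0, 0, 0], [-0.15, 0, 0.29, 0, 0, 0], [-0.13, 0, 0.3, 0, 0, 0], [-0.11, 0, 0.31, 0, 0, 0], [-0.09, 0, 0.32, 0, 0, 0], [-0.07, 0, 0.32, 0, 0, 0], [0, 0, 0, 0, 0, 0]]}}

```text
time: 19.73
tool_pos: [0.473, 0.0005, 0.0856]
ee_rot: [-3.142, 0.011, 1.16]
wrist_force: [-4.4, -8.4, 8.8]
width: 0.0263
finger_force: 30.0
```

```bash
cat > chk.py <<'E'
from h import *
o=get_obs(); p=o["tool_pos"]+R.from_euler('xyz',o["ee_rot"]).apply([0,0,-.019]); d=p-[.5548,.1904,.065]
u=np.array([np.cos(np.radians(66.6)),np.sin(np.radians(66.6))]); h=-d[:2]@u
print(o["time"],o["tool_pos"],o["ee_rot"],o["wrist_force"].round(1),o["width"],'r',np.hypot(h,d[2]),'elev',np.arctan2(d[2],h),'side',d[0]*u[1]-d[1]*u[0])
E
python3 chk.py
```

```text
19.725 [0.47298269 0.000523   0.08557091] [-3.14154684  0.01061426  1.15978079] [-4.4 -8.4  8.8] 0.026306420943690453 r 0.21030850251595978 elev 0.1892796004531549 side 0.0003224339627894146
```

Call:
{"name": "drive_tool", "arguments": {"commands": [[-0.06, 0, 0.2, 0, 0, 0], [-0.05, 0, 0.2, 0, 0, 0], [-0.03, 0, 0.2, 0, 0, 0], [-0.02, 0, 0.2, 0, 0, 0], [0, 0, 0, 0, 0, 0]]}}

```text
time: 20.35
tool_pos: [0.4712, -0.0036, 0.0539]
ee_rot: [3.141, 0.007, 1.161]
wrist_force: [-2.8, -6.4, 8.5]
width: 0.0256
finger_force: 30.0
```

```bash
python3 chk.py
```

```text
20.35 [ 0.47118665 -0.00361982  0.0538831 ] [3.14132423 0.00679245 1.1609014 ] [-2.8 -6.4  8.5] 0.025608112475431755 r 0.21128748351456422 elev 0.03731641513974822 side 0.00031311966634069155
```

Call:
{"name": "drive_tool", "arguments": {"commands": [[-0.02, 0, 0.06, 0, 0, 0], [-0.02, 0, 0.06, 0, 0, 0], [0, 0, 0.06, 0, 0, 0], [0, 0, 0.03, 0, 0, 0], [0, 0, 0, 0, 0, 0], [0, 0, 0, 0, 0, 0]]}}

```text
time: 21.1
tool_pos: [0.471, -0.004, 0.0461]
ee_rot: [3.141, 0.004, 1.161]
wrist_force: [-2.0, -2.0, 6.8]
width: 0.0259
finger_force: 30.0
```

```bash
python3 chk.py
```

```text
21.1 [ 0.47103359 -0.00401016  0.04608874] [3.14105473 0.00436281 1.16118264] [-2.  -2.   6.8] 0.025905509565852296 r 0.21160559178915547 elev 0.00041849957169724723 side 0.0003224510158675309
```

Call:
{"name": "drive_tool", "arguments": {"commands": [[0, 0, 0.05, 0, 0, 0], [0, 0, 0.03, 0, 0, 0], [0, 0, 0, 0, 0, 0], [0, 0, 0, 0, 0, 0]]}}

```text
time: 21.6
tool_pos: [0.471, -0.0041, 0.0429]
ee_rot: [3.141, 0.005, 1.161]
wrist_force: [-2.1, -3.0, 7.9]
width: 0.0262
finger_force: 30.0
```

```bash
cat > lev.py <<'E'
from h import *
u=np.array([np.cos(np.radians(66.6)),np.sin(np.radians(66.6))]); w=np.array([-u[1],u[0]])
for n in("wrist","top","side"):
    s=snapshot(n); save(s,'e_'+n+'.pkl'); P=cloud(s).reshape(-1,3); d=P[:,:2]-[.5548,.1904]; h=-d@u; y=d@w
    for a in(.04,.06,.08,.10,.12,.14,.155,.175,.19,.23):
        k=(abs(h-a)<.008)&(abs(y)<.005)&(P[:,2]>.05)&(P[:,2]<.12)
        if k.sum()>3: print(n,a,k.sum(),np.median(P[k,2]).round(4),P[k,2].std().round(4))
E
python3 chk.py; python3 lev.py
```

```text
21.6 [ 0.47099267 -0.00411469  0.04288716] [3.14102304 0.00460044 1.16125727] [-2.1 -3.   7.9] 0.02619320140306581 r 0.21173612713966428 elev -0.01470300651464825 side 0.0003258119966107337
wrist 0.08 12 0.0742 0.0003
wrist 0.1 943 0.0751 0.0007
wrist 0.12 852 0.0759 0.0025
wrist 0.14 768 0.1053 0.013
wrist 0.155 689 0.0766 0.0007
wrist 0.175 635 0.08 0.0008
wrist 0.19 615 0.0812 0.0008
wrist 0.23 466 0.0826 0.0007
top 0.04 12 0.0739 0.0042
top 0.06 11 0.0727 0.0024
top 0.08 11 0.0752 0.0024
top 0.1 11 0.0733 0.0032
top 0.12 6 0.0756 0.0029
side 0.155 4 0.0772 0.0025
side 0.175 5 0.0822 0.0014
side 0.19 7 0.0827 0.0019
side 0.23 7 0.0842 0.0019
```

Call:
{"name": "drive_tool", "arguments": {"commands": [[0, 0, 0.05, 0, 0, 0], [0, 0, 0.05, 0, 0, 0], [0, 0, 0, 0, 0, 0], [0, 0, 0, 0, 0, 0]]}}

```text
time: 22.25
tool_pos: [0.471, -0.0041, 0.0397]
ee_rot: [3.141, 0.005, 1.161]
wrist_force: [-4.6, -2.1, 11.5]
width: 0.0253
finger_force: 30.0
```

```bash
sed -i 's/("wrist","top","side")/("wrist",)/; s/P\[:,2\]<.12/P[:,2]<.09/' lev.py; python3 chk.py; python3 lev.py
```

```text
22.25 [ 0.47099481 -0.00412983  0.03967478] [3.14093588 0.00467202 1.16137464] [-4.6 -2.1 11.5] 0.025271034142961262 r 0.21181939037562647 elev -0.029866807948785486 side 0.00033211629301320433
wrist 0.1 955 0.0738 0.0007
wrist 0.12 889 0.074 0.0023
wrist 0.14 283 0.0794 0.003
wrist 0.155 700 0.0744 0.0007
wrist 0.175 645 0.0775 0.0007
wrist 0.19 605 0.0784 0.0008
wrist 0.23 458 0.0791 0.0007
```

Call:
{"name": "drive_tool", "arguments": {"commands": [[0, 0, 0.05, 0, 0, 0], [0, 0, 0.04, 0, 0, 0], [0, 0, 0, 0, 0, 0], [0, 0, 0, 0, 0, 0]]}}

```text
time: 22.8
tool_pos: [0.471, -0.0041, 0.0371]
ee_rot: [3.141, 0.005, 1.161]
wrist_force: [-6.3, -2.9, 16.9]
width: 0.026
finger_force: 30.0
```

```bash
python3 chk.py; python3 lev.py
```

```text
22.8 [ 0.47102521 -0.00414902  0.03714973] [3.14074066 0.0047186  1.16142421] [-6.3 -2.9 16.9] 0.025983796742916645 r 0.21191447425944332 elev -0.041776563829943096 side 0.0003639293997374088
wrist 0.1 981 0.0726 0.0007
wrist 0.12 895 0.0726 0.0023
wrist 0.14 266 0.0778 0.003
wrist 0.155 709 0.0726 0.0007
wrist 0.175 654 0.0755 0.0008
wrist 0.19 609 0.0762 0.0007
wrist 0.23 455 0.0766 0.0007
```

Call:
{"name": "drive_tool", "arguments": {"commands": [[0, 0, 0.04, 0, 0, 0], [0, 0, 0, 0, 0, 0], [0, 0, 0, 0, 0, 0], [0, 0, 0, 0, 0, 0]]}}

```text
time: 23.35
tool_pos: [0.471, -0.0041, 0.0365]
ee_rot: [3.141, 0.005, 1.162]
wrist_force: [-8.9, -2.3, 21.4]
width: 0.0254
finger_force: 30.0
```

```bash
python3 chk.py; python3 lev.py
```

```text
23.35 [ 0.47103256 -0.00411653  0.03645469] [3.14068376 0.00473266 1.16155845] [-8.9 -2.3 21.4] 0.025378461355437573 r 0.2119116644814956 elev -0.04506009006230275 side 0.000356680959730557
wrist 0.1 998 0.0723 0.0007
wrist 0.12 894 0.0723 0.0022
wrist 0.14 257 0.0775 0.0031
wrist 0.155 709 0.072 0.0007
wrist 0.175 656 0.0749 0.0007
wrist 0.19 604 0.0757 0.0007
wrist 0.23 447 0.0759 0.0007
```

Call:
{"name": "drive_tool", "arguments": {"commands": [[0, 0, 0.03, 0, 0, 0], [0, 0, 0, 0, 0, 0], [0, 0, 0, 0, 0, 0], [0, 0, 0, 0, 0, 0], [0, 0, 0, 0, 0, 0]]}}

```text
time: 24.02
tool_pos: [0.4711, -0.0041, 0.036]
ee_rot: [3.14, 0.005, 1.162]
wrist_force: [-9.9, -1.8, 25.7]
width: 0.0259
finger_force: 30.0
```

```bash
python3 chk.py; python3 lev.py; python3 - <<'E'
from h import *
# undisturbed? compare first and present top views away from arm
a=load('top0.pkl'); b=snapshot('top'); 
for n,(u,v) in dict(bottle=(265,150),bowl=(333,151),nippers=(173,258),coaster=(135,220),tray=(312,201)).items():
    d=cv2.absdiff(a["image"][v-14:v+14,u-14:u+14],b["image"][v-14:v+14,u-14:u+14]); print(n,np.median(d),d.mean().round(1))
E
```

```text
24.025 [ 0.4710855  -0.0041343   0.03597587] [3.14046498 0.00473113 1.16160515] [-9.9 -1.8 25.7] 0.025939299545032036 r 0.211929089412752 elev -0.04731815486812368 side 0.00040816255459154294
wrist 0.1 1007 0.072 0.0007
wrist 0.12 895 0.0721 0.0021
wrist 0.14 258 0.077 0.003
wrist 0.155 704 0.0718 0.0006
wrist 0.175 660 0.0745 0.0007
wrist 0.19 611 0.0753 0.0007
wrist 0.23 457 0.0754 0.0006
bottle 2.0 2.0
bowl 2.0 2.0
nippers 2.0 2.0
coaster 2.0 2.1
tray 2.0 4.5
```

```bash
python3 -c "
from bench import *
print(close_job())"
```

```text
the job is handed in; nothing more can be done
None
```

I handed the job in at 24 s: the larger round stone measured flat in the trivet's gap, and the lever read level at its stop, still gripped and pressed down with about 26 N at the grip. A before-and-after top view shows the bottle, bowl, nippers and coaster undisturbed, but I didn't recheck the other stones in the tray one by one.

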